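# Row up slide boxes in a bench tray and draw the cover over

### The job

Line up the three white slide boxes in the black tray as one neat row, in any order: lying flat, square to the tray, their short ends against the back stop, long sides touching one another with no gaps, and the row packed against the tray's left-hand end wall (left as seen from the robot). Then slide the pale see-through cover fully shut over them, towards the robot. Do not disturb the tube rack, the bottle and the tip box on the bench.

Things in the scene. Friction and masses are not known exactly. Their poses are not given: they have to be found in the camera images.
- tray: black tray fixed on the bench, 335 deep (x) x 404 mm wide (y); origin at bench level below the middle of the back stop's front face; x away from the robot, y left. Floor top at z=12 mm, from x=-205 (open front, no lip) to x=130 mm. Back stop: front face at x=0, 10 mm thick, 36 mm high above the floor, across the full width. The finished row fills x=-90..0, y=10..190 mm.
- left_end (a point): floor-level point (12 mm above the bench) where the inner face of the tray's left end wall meets the front face of the back stop: tray x=0, y=+190 mm. The right end wall's inner face is at y=-190 mm. Both walls are 12 mm thick and 52 mm high above the floor from x=-105 to 130 mm; ahead of that only 10 mm high, from x=-195 to -105 mm.
- slide_box_a: white plastic microscope-slide storage box lying flat, 90 mm long (its x) x 60 mm wide (its y) x 34 mm high (z), about 0.2 kg; origin at the centre of its underside. The three boxes are identical and interchangeable. Starts on the open apron of the tray, a little askew.
- slide_box_b: white plastic microscope-slide storage box lying flat, 90 mm long (its x) x 60 mm wide (its y) x 34 mm high (z), about 0.2 kg; origin at the centre of its underside. The three boxes are identical and interchangeable. Starts on the open apron of the tray, a little askew.
- slide_box_c: white plastic microscope-slide storage box lying flat, 90 mm long (its x) x 60 mm wide (its y) x 34 mm high (z), about 0.2 kg; origin at the centre of its underside. The three boxes are identical and interchangeable. Starts on the open apron of the tray, a little askew.
- cover (a joint): travel (m) of the pale see-through flat cover, 118 deep x 376 wide x 5 mm thick, top 47 mm above the tray floor, sliding between the end walls. 0 = open, parked behind the back stop, front edge at tray x=+2 mm; grows towards the robot (tray -x); 0.105 = fully shut over the row, end of travel. Starts at 0 to 0.02, stays where it is left, about 2 N moves it.
- cover_handle (a point): centre of the top edge of the cover's handle: an upright grey bar 100 mm wide (tray y), 12 mm thick (tray x), standing 26 mm above the cover's top (this point is 85 mm above the bench), 20 mm behind the cover's front edge; it moves with the cover. Can be pinched from above or pushed from behind.
- tube_rack: orange tube rack, 98 x 200 x 68 mm high, loose on the bench to the right; leave alone. Origin at the centre of its underside.
- reagent_bottle: amber reagent bottle, 80 mm across, 170 mm high, loose on the bench to the left; leave alone. Origin at the centre of its underside.
- tip_box: green pipette-tip box, 85 x 120 x 45 mm high, loose on the bench at the near right; leave alone. Origin at the centre of its underside.

How it is judged:
On the way, in this order (a step that is already met when the one before it is completed fails the run):
1. the three boxes stand in a neat row against the back stop and the left end wall (x of slide_box_a in the frame of tray between -0.051 and -0.035 m and y of slide_box_a in the frame of tray between 0.028 and 0.175 m and z of slide_box_a in the frame of tray between 0.008 and 0.017 m and angle between the x axis of each of slide_box_a, slide_box_b, slide_box_c and the x axis of tray, either way round below 0.08 rad and angle between each of slide_box_a, slide_box_b, slide_box_c's own z axis and vertical below 0.06 rad and x of slide_box_b in the frame of tray between -0.051 and -0.035 m and y of slide_box_b in the frame of tray between 0.028 and 0.175 m and z of slide_box_b in the frame of tray between 0.008 and 0.017 m and x of slide_box_c in the frame of tray between -0.051 and -0.035 m and y of slide_box_c in the frame of tray between 0.028 and 0.175 m and z of slide_box_c in the frame of tray between 0.008 and 0.017 m), for 0.2 s.
2. the cover is slid fully shut over the row (all of step 1 and value of joint cover above 0.1 m), for 0.2 s.
At the end, for the whole second after the job is handed in: All three boxes lie flat on the tray floor, square to the tray within 0.08 rad, each centre within 6 mm of its place against the back stop, the whole row within 12 mm of its tightest packing against the left end wall (all gaps together); the cover is shut to within 5 mm of its end; all at rest (all of step 2 and linear speed of each of slide_box_a, slide_box_b, slide_box_c below 0.01 m/s and velocity of joint cover between -0.01 and 0.01 m/s); the robot touches nothing.
It fails at once if the tube rack is moved by more than 30 mm or tipped (distance of tube_rack from where it was at the start of the episode above 0.03 m or angle between tube_rack's own z axis and vertical above 0.3 rad).
It fails at once if the reagent bottle is moved by more than 30 mm or tipped (distance of reagent_bottle from where it was at the start of the episode above 0.03 m or angle between reagent_bottle's own z axis and vertical above 0.3 rad).
It fails at once if the tip box is moved by more than 30 mm or tipped (distance of tip_box from where it was at the start of the episode above 0.03 m or angle between tip_box's own z axis and vertical above 0.3 rad).
It also fails if it takes over 56 s, if anything falls off the work surface, if the arm or the gripper's body presses on something with over 40 N, if the wrist force passes 120 N, or if a joint passes its speed limit or range.

### The arm

A 7-joint arm with a two-finger parallel gripper is mounted at the origin on the work surface. World frame = base frame: x ahead of the robot, y to its left, z up, the work surface at z = 0. Lengths are in m, angles in rad, forces in N, time in s.
With the tool pointing down it reaches from about 0.425 to 0.95 m from the base axis. Payload 4.7 kg.
Tool frame: the origin (TCP) lies between the finger pads; the fingertips stand 25 mm ahead of it and the grasp point (between the pads) lies 6 mm ahead of it; z points along the fingers, y is the line along which they close (so a half turn about z gives the same grasp; the last joint's range is limited). The gripper opens to 85 mm and grips with 20 to 120 N. Pads are 22 mm wide; open, the fingers measure 114 mm over their backs; the gripper's body (76 mm by 85 mm) begins 54 mm behind the grasp point. The pads swing forward as they close: fully open they stand 13 mm farther back than shut.
Start: joints at [-1.237, 0.469, -0.049, 1.532, 0.024, 1.141, -0.082], TCP at [0.24, 0.631, 0.256] pointing down, gripper open.
Joint ranges: [-2.59, 2.59], [-0.33, 1.99], [-1.39, 1.29], [0.1, 2.45], [-1.04, 4.18], [0.21, 1.99], [-2.66, 2.66]. Speed limits (rad/s): [2.57, 2.57, 3.14, 3.14, 3.14, 3.14, 3.14].

### API

Orientations are given as a 3x3 rotation matrix whose columns are the frame's x, y, z axes.
In Python, from rig import * gives the robot as it stands. Calls block until the motion is done:
- movep(position, orientation): joint-space move of the TCP to a pose.
- move_l(position, attitude=None, feed=0.15, until_force=None): straight line of the TCP; attitude=None keeps the orientation; feed is the mean speed in m/s. With until_force (N) it stops when the force on the tool has changed by that much, and returns True; else False.
- move_joints(angles): joint-space move.
- command_gripper(opening, newtons=None): finger opening in m; newtons is the grip in N (None keeps the last); returns when the fingers have stopped.
- sleep(seconds).
- inverse_kinematics(position, orientation): joint angles nearest the present ones, or None.
- sense(): the state.
- camera(name): name is "scene" or "top" or "wrist"; returns (picture, depth): 420x560x3 uint8, red, green, blue; 420x560 float32, m along the optical axis (not along the pixel's ray), 0 where there is no reading.
- camera_params(name): a dict with "K" (3x3 intrinsics, pixels), "position" and "rotation" of the camera in the world; the wrist camera has in their place "tool_from_camera" (4x4, takes a point from camera to tool coordinates, whose origin is the TCP and whose axes are the flange's). Camera axes: x right, y down, z forward; pixel columns grow to the right and rows downward; lengths in m; the calibration is good to about 2 mm. A picture is of the moment at which its call begins: read the wrist's pose just before it. camera_params takes no time and is no camera call.
A pose or a line that the arm cannot do raises Unreachable and nothing moves.
- finish_job(): hands the job in; it is judged then, once.
The state is a dict: "time_s": time; "joint_pos": joint angles; "qd": joint speeds; "joint_efforts": joint torques, N m; "position": TCP position; "tcp_rot": TCP orientation; "wrist_force": force on the tool from outside, world axes, zero at the start; "ft_torque": the same for the moment, N m; "finger_gap": finger opening in m; "gripper_force": force on a finger pad.
Only numpy, scipy, OpenCV 4.12 (cv2) and the standard library are available. Lean on these libraries where they do the work, as an engineer would, in place of code of your own. Each camera call takes 0.05 s, during which the arm holds its last target. There are 200 camera calls.

## Working session

There is one attempt and no reset: what is moved stays moved. The work goes in short steps, each a Python script; the robot and the scene stay as the last script left them, time stands still between calls to the robot, and variables do not carry over. Pictures are saved under pics/ and viewed, at most 10 in all, crops included, and the job is handed in when it is done.

```bash
mkdir -p pics; ls
python3 - <<'E'
from rig import *
import cv2,numpy as np
s=sense();print(s["time_s"],s["position"],s["tcp_rot"])
for n in("top","scene","wrist"):
    im,d=camera(n);p=camera_params(n);print(n,p)
    cv2.imwrite(f"pics/{n}0.png",im[:,:,::-1]);np.savez(f"{n}0.npz",im=im,d=d)
E
```

```text
pics
0.0 [0.2393456  0.63057579 0.25524969] [[-9.34922426e-01  3.54851602e-01 -6.30247992e-04]
 [ 3.54852155e-01  9.34920595e-01 -1.85183037e-03]
 [-6.78931451e-05 -1.95496260e-03 -9.99998087e-01]]
top {'K': array([[500.83330489,   0.        , 278.89368757],
       [  0.        , 500.83330489, 202.47444936],
       [  0.        ,   0.        ,   1.        ]]), 'position': array([ 0.37682159, -0.03086019,  1.58110963]), 'rotation': array([[-2.86823024e-04, -9.98486254e-01,  5.50010762e-02],
       [-9.99915379e-01,  1.00170180e-03,  1.29704139e-02],
       [-1.30058746e-02, -5.49927017e-02, -9.98402048e-01]])}
scene {'K': array([[512.61546716,   0.        , 271.27850292],
       [  0.        , 512.61546716, 211.2441885 ],
       [  0.        ,   0.        ,   1.        ]]), 'position': array([ 1.15096631, -0.60876563,  1.61744533]), 'rotation': array([[ 0.62231643,  0.67850378, -0.39032663],
       [ 0.78268859, -0.53237019,  0.32246016],
       [ 0.01099217, -0.50617646, -0.86235988]])}
wrist {'K': array([[291.14462759,   0.        , 275.733694  ],
       [  0.        , 291.14462759, 206.10066643],
       [  0.        ,   0.        ,   1.        ]]), 'tool_from_camera': array([[ 7.35450308e-04, -9.48841287e-01, -3.15752548e-01,
         8.03618186e-02],
       [ 9.99999722e-01,  6.58735798e-04,  3.49686431e-04,
        -1.29389804e-03],
       [-1.23799417e-04, -3.15752717e-01,  9.48841508e-01,
        -1.17931518e-01],
       [ 0.00000000e+00,  0.00000000e+00,  0.00000000e+00,
         1.00000000e+00]])}
```

View pics/top0.png

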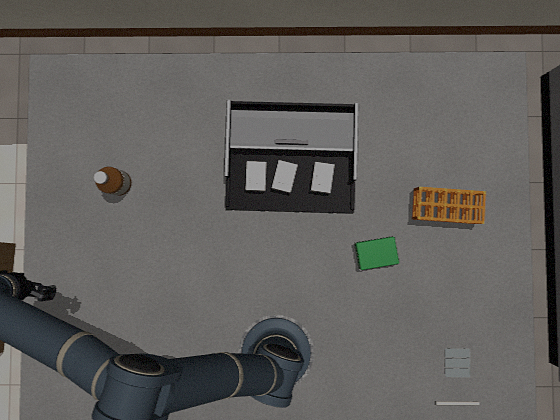

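View pics/scene0.png

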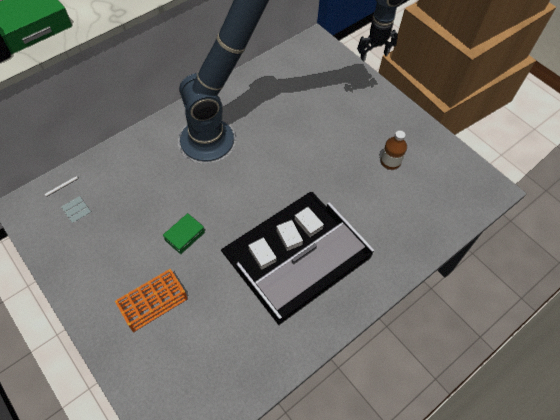

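The top view shows the tray with white boxes at about (256,176), (285,176) and (322,177), and the handle at (291,141). The scene view agrees, and it shows the rack, bottle and tip box clear of the tray. Next I get coarse positions from the top view, then take wrist pictures from two places.

```bash
cat > h.py <<'E'
from rig import *
import cv2,numpy as np
def cam(name,s=None):
    p=camera_params(name)
    if name!="wrist": return p["K"],p["rotation"],p["position"]
    T=p["tool_from_camera"]; R=s["tcp_rot"]
    return p["K"],R@T[:3,:3],s["position"]+R@T[:3,3]
def ray(c,uv,z):
    K,R,o=c; uv=np.atleast_2d(uv).astype(float)
    d=np.c_[uv,np.ones(len(uv))]@np.linalg.inv(K).T@R.T
    return o+d*((z-o[2])/d[:,2])[:,None]
def proj(c,P):
    K,R,o=c; q=(np.atleast_2d(P)-o)@R@K.T; return q[:,:2]/q[:,2:]
def white(im,lo=140,amin=150,amax=1e9):
    h=cv2.cvtColor(im,cv2.COLOR_RGB2HSV)
    m=((h[:,:,2]>lo)&(h[:,:,1]<40)).astype(np.uint8)
    cs,_=cv2.findContours(m,cv2.RETR_EXTERNAL,cv2.CHAIN_APPROX_NONE)
    return [c for c in cs if amin<cv2.contourArea(c)<amax]
def Rt(yaw): # tool down, tool y along tray y, camera on the robot's side
    c,s=np.cos(yaw),np.sin(yaw); return np.array([[-c,-s,0],[-s,c,0],[0,0,-1.]])
E
python3 - <<'E'
from h import *
f=np.load("top0.npz");im=f["im"];c=cam("top")
print(im[176,256],im[130,291],im[200,256])
for k in white(im,170):
    r=cv2.minAreaRect(k); print(r, ray(c,r[0],.046)[0].round(3))
for n,uv,z in[("FL",(226,210),.012),("FR",(353,212),.012),("BL",(229,101),.064),("BR",(357,104),.064),("han",(291,141),.085)]:print(n,ray(c,uv,z)[0].round(3))
E
```

```text
[156 154 153] [118 119 118] [22 28 29]
FL [0.44  0.156 0.012]
FR [ 0.433 -0.242  0.012]
BL [0.773 0.142 0.064]
BR [ 0.762 -0.25   0.064]
han [ 0.645 -0.048  0.085]
```

Run:
```python
from h import *
for i,y in enumerate((.03,-.12)):
    (movep if i==0 else move_l)(*( [[.53,y,.30],Rt(-.018)] if i==0 else [[.53,y,.30]]), **({} if i==0 else dict(feed=.3)))
    sleep(.15);s=sense();im,d=camera("wrist")
    cv2.imwrite(f"pics/w{i+1}.png",im[:,:,::-1]);np.savez(f"w{i+1}.npz",im=im,d=d,p=s["position"],R=s["tcp_rot"])
    print(s["time_s"],s["joint_pos"])
```

```text
2.6833 [-0.45965836  0.19571878  0.378756    1.83628359 -0.0798365   1.12454828
  1.5012389 ]
3.5333 [-0.24882137  0.22296419  0.46914751  1.81374731 -0.11138517  1.13111321
  1.81387599]
```

View pics/w1.png

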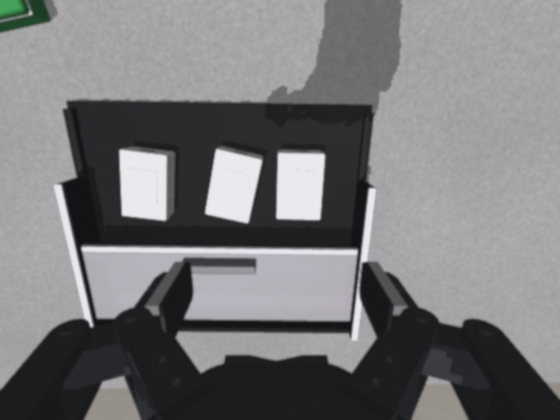

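View pics/w2.png

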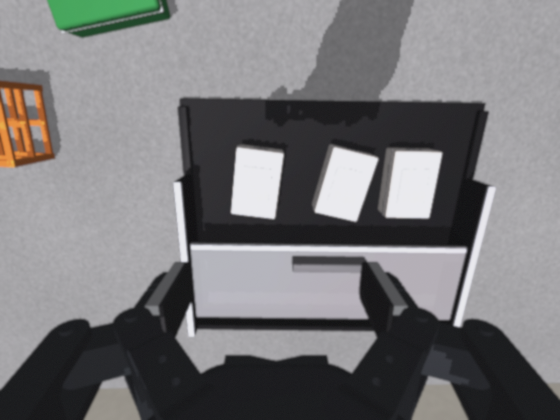

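Both wrist views show the three boxes (w1: (147,185), (235,185), (300,185)), the white wall tops, the cover's front edge at row ~248, the handle at (220,266), and the tray's front edge at row ~103. Now I'll measure these from the two views.

```bash
cat > meas.py <<'E'
from h import *
def tri(c1,u1,c2,u2):
    A=[];b=[]
    for (K,R,o),u in((c1,u1),(c2,u2)):
        d=R@np.linalg.inv(K)@np.r_[u,1];d/=np.linalg.norm(d);M=np.eye(3)-np.outer(d,d);A.append(M);b.append(M@o)
    return np.linalg.lstsq(np.vstack(A),np.hstack(b),rcond=None)[0]
V=[]
for i in(1,2):
    f=np.load(f"w{i}.npz");im=f["im"];c=cam("wrist",dict(position=f["p"],tcp_rot=f["R"]));V.append((im,c))
g=[]
for im,c in V:
    cs=white(im,205,1500,6000)
    rs=[]
    for k in cs:
        r=cv2.minAreaRect(k);
        if r[0][1]<240: rs.append((r[0],cv2.boxPoints(r)))
    rs.sort(key=lambda r:r[0][0]);g.append(rs);print(len(rs),[np.round(r[0]) for r in rs])
for a,b in zip(*g):
    P=tri(V[0][1],a[0],V[1][1],b[0])
    out=[]
    for (im,c),r in zip(V,(a,b)):
        w=ray(c,r[1],P[2])[:,:2].astype(np.float32);q=cv2.minAreaRect(w*1000)
        pts=cv2.boxPoints(q);e=[pts[1]-pts[0],pts[2]-pts[1]];l=max(e,key=np.linalg.norm);yw=np.arctan2(l[1],l[0]);yw=(yw+np.pi/2)%np.pi-np.pi/2
        out.append((np.round(q[0],1),np.round(sorted(q[1]),1),round(float(yw),3)))
    print("box",P.round(4),out)
# tray features: front floor edge and white wall tops / cover front strip
for n,(im,c) in enumerate(V):
    gr=cv2.cvtColor(im,cv2.COLOR_RGB2GRAY).astype(float)
    u0,u1=((90,260),(200,270))[n]; us=np.r_[u0:u1:4]
    if n==0: us=np.r_[90:260:4]
    else: us=np.r_[200:265:4,420:470:4]
    vs=[85+np.argmin(np.diff(cv2.GaussianBlur(gr,(3,3),0)[85:125,u]))+.5 for u in us]
    w=ray(c,np.c_[us,vs],.012);p=np.polyfit(w[:,1],w[:,0],1);r=w[:,0]-np.polyval(p,w[:,1]);k=abs(r)<.004
    p=np.polyfit(w[k,1],w[k,0],1);print("front edge x=%.4f at y=-.045, slope %.4f"%(np.polyval(p,-.045),p[0]))
    # wall tops
    for k in white(im,185,100,2500)+white(im,205,2500,20000):
        x,y,ww,hh=cv2.boundingRect(k)
        if hh>90 and ww<60:
            r=cv2.minAreaRect(ray(c,k[:,0],.064)[:,:2].astype(np.float32)*1000);print("wall",(x,y,ww,hh),np.round(r[0],1),np.round(r[1],1),r[2],cv2.boxPoints(r).round(1).tolist())
E
python3 meas.py
```

```text
3 [array([142., 185.]), array([232., 186.]), array([300., 186.])]
3 [array([256., 183.]), array([346., 184.]), array([413., 184.])]
box [ 0.5407 -0.146   0.0459] [(array([ 542.6, -147.4]), array([ 61.1, 100.1]), -0.135), (array([ 541.8, -146.5]), array([62.1, 88.6]), -0.147)]
box [ 0.5434 -0.0283  0.0487] [(array([544.3, -29.5]), array([61.5, 88. ]), -0.249), (array([546. , -27.5]), array([61.5, 93.1]), -0.251)]
box [0.5456 0.061  0.0456] [(array([547.2,  62. ]), array([61.8, 88.3]), -0.04), (array([547.9,  62.2]), array([ 62.4, 101.9]), -0.04)]
front edge x=0.4385 at y=-.045, slope 0.0282
wall (53, 184, 39, 142) [ 640.8 -248.2] [ 10.3 214.8] 88.26080322265625 [[533.2999877929688, -250.10000610351562], [748.0999755859375, -256.6000061035156], [748.4000244140625, -246.39999389648438], [533.5999755859375, -239.89999389648438]]
front edge x=0.4385 at y=-.045, slope 0.0304
wall (454, 186, 42, 140) [650.5 149.1] [ 10.1 212.3] 88.49609375 [[544.2000122070312, 146.8000030517578], [756.5, 141.3000030517578], [756.7000122070312, 151.39999389648438], [544.5, 157.0]]
```

```bash
cat >> h.py <<'E'
O=np.array([.6437,-.0495]);Y=-.029
M=np.array([[np.cos(Y),-np.sin(Y)],[np.sin(Y),np.cos(Y)]])
def W(x,y,z): return np.r_[O+M@[x,y],z]
def Tr(p): return M.T@(np.array(p)[:2]-O)
ZG=.037;OFF=-.008
def place(bx,by,byaw,yt):
    b=np.array([bx,by])+OFF*np.array([np.cos(byaw),np.sin(byaw)])
    command_gripper(.075,30)
    movep([*b,.12],Rt(byaw)); move_l([*b,ZG],feed=.12)
    command_gripper(.03,30); s=sense(); print("grip",s["finger_gap"],s["gripper_force"],Tr(s["position"]).round(4),s["time_s"])
    p=W(*Tr(b),ZG+.003); move_l(p,feed=.1)
    x0=Tr(b)[0]; move_l(W(min(x0,-.075),yt,ZG+.003),Rt(Y),feed=.15)
    move_l(W(-.065,yt,ZG+.0015),feed=.1)
    hit=move_l(W(-.035,yt,ZG+.0015),feed=.04,until_force=6)
    s=sense();print("stop",hit,Tr(s["position"]).round(4),s["wrist_force"].round(1))
    x,y=Tr(s["position"]);move_l(W(x,yt,ZG),feed=.05)
    command_gripper(.068); move_l(W(x,yt,.11),feed=.2);print(sense()["time_s"])
E
python3 - <<'E'
from h import *
print([Tr(p).round(3) for p in([.5456,.0615],[.543,-.0285],[.541,-.1465])])
place(.5460,.0615,-.04,.133)
E
```

```text
[array([-0.101,  0.108]), array([-0.101,  0.018]), array([-0.1, -0.1])]
grip 0.05941365037947096 33.99121284484863 [-0.1081  0.1084] 5.9667
stop True [-0.0535  0.1332] [-1.1  0.5  4. ]
8.5833
```

Run:
```python
from h import *
place(.5435,-.0285,-.250,.050)
place(.5410,-.1465,-.143,-.034)
command_gripper(0); 
move_l(W(-.08,-.02,.16),feed=.3);sleep(.1)
s=sense();im,d=camera("wrist");cv2.imwrite("pics/p1.png",im[:,:,::-1]);np.savez("p1.npz",im=im,p=s["position"],R=s["tcp_rot"]);print(s["time_s"])
```

```text
grip 0.05964001245236823 34.00481700897217 [-0.1077  0.0201] 10.5083
stop True [-0.0541  0.0502] [-0.3  1.   4.3]
13.175
grip 0.059206136131676086 34.03764545917511 [-0.1069 -0.0989] 15.2083
stop True [-0.0533 -0.0339] [-0.2  0.3  3.2]
18.0833
19.175
```

View pics/p1.png

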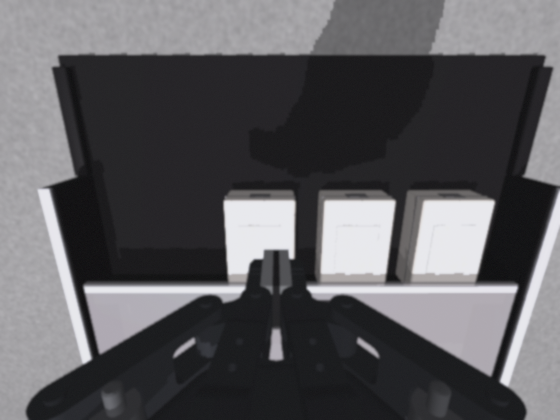

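All three boxes stand square at the stop with their near ends level (row ~198) and gaps between them. Next I push the row left from the right side of the rightmost box.

Run:
```python
from h import *
move_l(W(-.048,-.098,.12),feed=.3); move_l(W(-.048,-.098,.043),feed=.15)
hit=move_l(W(-.048,.02,.043),feed=.06,until_force=15)
s=sense();print(hit,Tr(s["position"]).round(4),s["wrist_force"].round(1),s["time_s"])
x,y=Tr(s["position"])
move_l(W(-.048,y-.01,.043),feed=.1);move_l(W(-.07,y-.02,.16),feed=.3)
move_l(W(-.08,.02,.20),feed=.3);sleep(.1)
s=sense();im,d=camera("wrist");cv2.imwrite("pics/p2.png",im[:,:,::-1]);np.savez("p2.npz",im=im,p=s["position"],R=s["tcp_rot"]);print(s["time_s"])
```

```text
True [-0.0483 -0.0025] [-0.2 -2.5  0.5] 21.8083
23.0583
```

View pics/p2.png

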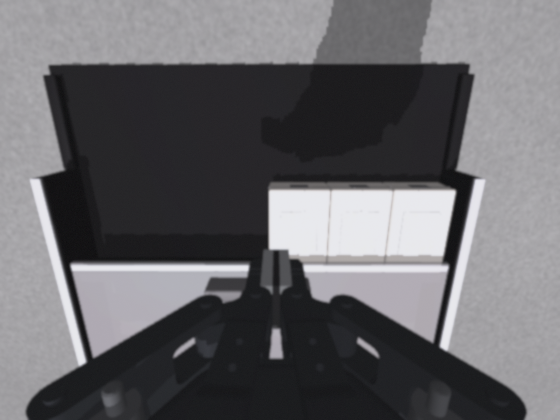

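The boxes are now one tight row at (268–455, 190–260). I'll check its position in numbers.

Run:
```python
from h import *
f=np.load("p2.npz");c=cam("wrist",dict(position=f["p"],tcp_rot=f["R"]));g=cv2.GaussianBlur(cv2.cvtColor(f["im"],cv2.COLOR_RGB2GRAY),(3,3),0).astype(float)
for v in(205,220,235):
    r=np.diff(g[v]);a=255+np.argmax(r[255:285])+.5;b=440+np.argmin(r[440:470])+.5
    print("R,L edges",Tr(ray(c,(a,v),.046)[0]).round(4),Tr(ray(c,(b,v),.046)[0]).round(4))
for u in(275,290,310,340,360,380,402,420,440):
    r=np.diff(g[180:200,u]);v=180+np.argmax(r*(g[181:200,u]>200))+.5
    print(u,Tr(ray(c,(u,v),.046)[0]).round(4))
hp=ray(c,(228,285),.085)[0];print("handle",Tr(hp))
# wall top inner edges
for v in(230,):print([ (u,Tr(ray(c,(u,v),.064)[0]).round(4)) for u in np.where(abs(np.diff(g[v]))>25)[0]])
# handle from w1
for w,uv in(("w1",(220,262)),("w2",(328,260))):
    f=np.load(w+".npz");c=cam("wrist",dict(position=f["p"],tcp_rot=f["R"]));print(Tr(ray(c,uv,.085)[0]))
```

```text
R,L edges [-0.0744  0.0101] [-0.0746  0.1902]
R,L edges [-0.0587  0.01  ] [-0.059   0.1902]
R,L edges [-0.0425  0.0099] [-0.0429  0.1901]
275 [-0.089   0.0165]
290 [-0.089   0.0309]
310 [-0.089   0.0502]
340 [-0.0891  0.079 ]
360 [-0.0891  0.0981]
380 [-0.0891  0.1173]
402 [-0.0891  0.1383]
420 [-0.0891  0.1555]
440 [-0.0891  0.1746]
handle [-0.0095511  -0.02645596]
[(np.int64(51), array([-0.0551, -0.1947])), (np.int64(52), array([-0.0551, -0.1938])), (np.int64(53), array([-0.0551, -0.1928])), (np.int64(54), array([-0.0551, -0.1919])), (np.int64(266), array([-0.0554,  0.0082])), (np.int64(267), array([-0.0554,  0.0091])), (np.int64(268), array([-0.0555,  0.0101])), (np.int64(269), array([-0.0555,  0.011 ])), (np.int64(446), array([-0.0558,  0.1764])), (np.int64(447), array([-0.0558,  0.1774])), (np.int64(448), array([-0.0558,  0.1783])), (np.int64(449), array([-0.0558,  0.1792])), (np.int64(462), array([-0.0558,  0.1913])), (np.int64(463), array([-0.0558,  0.1923])), (np.int64(464), array([-0.0558,  0.1932]))]
[-0.0092507   0.00521901]
[-0.00962795 -0.00456074]
```

The row is exact: y 10–190 mm, front at −89 mm. Now the cover.

Run:
```python
from h import *
move_l(W(.05,0,.15),feed=.3); h0=move_l(W(.05,0,.092),feed=.1,until_force=8)
hit=move_l(W(-.04,0,.092),feed=.08,until_force=12)
s=sense();print(h0,hit,Tr(s["position"]).round(4))
hit2=None if hit else move_l(W(-.085,0,.092),feed=.04,until_force=12)
s=sense();print(hit2,Tr(s["position"]).round(4),s["wrist_force"].round(1),s["time_s"])
x,y=Tr(s["position"]);move_l(W(x+.012,0,.092),feed=.05);move_l(W(x+.02,0,.18),feed=.2)
move_l(W(-.12,0,.28),feed=.3);sleep(.1)
s=sense();im,d=camera("wrist");cv2.imwrite("pics/p3.png",im[:,:,::-1]);np.savez("p3.npz",im=im,p=s["position"],R=s["tcp_rot"]);print(s["time_s"])
```

```text
False False [-0.04 -0.  ]
True [-0.0664 -0.    ] [ 1.6 -0.6  0.5] 26.4667
28.1
```

View pics/p3.png

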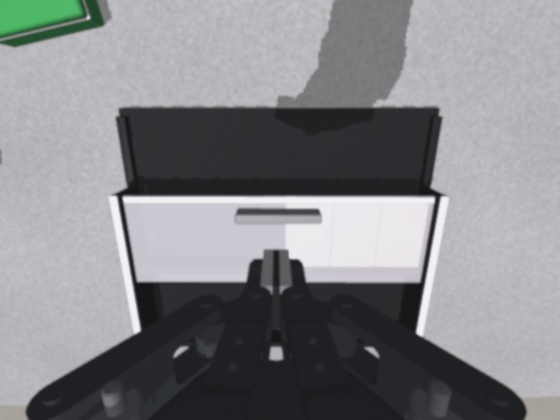

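The cover's front edge (row ~198) is level with the wall fronts, the boxes show through as a tight row, and the stop at −66 mm matches full travel. I'll check the edge in numbers and hand in if it's right.

Run:
```python
from h import *
f=np.load("p3.npz");c=cam("wrist",dict(position=f["p"],tcp_rot=f["R"]));g=cv2.cvtColor(f["im"],cv2.COLOR_RGB2GRAY).astype(float)
x=np.median([Tr(ray(c,(u,185+np.argmax(np.diff(g[185:210,u]))+.5),.059)[0])[0] for u in range(150,410,10)])
print("cover front edge",x)
if x<-.0995: print(finish_job())
```

```text
cover front edge -0.10372868611897705
the job is handed in; nothing more can be done
None
```

The three boxes are in a tight, square row against the back stop and the left end wall. The cover is fully shut (front edge measured at −104 mm, expected −103 mm), and the job was handed in at about 28 s of the 56 s allowed; no verdict was returned.

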